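Pump up the pipe clamp until its pressure pin is out

ROBOT

A 6-joint arm with a two-finger parallel gripper is mounted at the origin on the work surface. World frame = base frame: x ahead of the robot, y to its left, z up, the work surface at z = 0. Lengths are in mm, angles in rad, forces in N, time in s.
With the tool pointing down it reaches from about 300 to 850 mm from the base axis. Payload 4.2 kg.
Tool frame: the origin (TCP) lies at the centre of the arm's flange, where the gripper is bolted on; the fingertips stand 191 mm ahead of it and the grasp point (between the pads) lies 172 mm ahead of it; z points along the fingers, x is the direction in which the jaws open and shut, and the axes are right-handed (so a half turn about z gives the same grasp; the last joint's range is limited). The gripper opens to 91 mm and grips with 3 to 60 N. Pads are 32 mm wide; open, the fingers measure 118 mm over their backs; the gripper's body (76 mm by 178 mm) begins 60 mm behind the grasp point.
Start: joints at [1.221, 0.32, 1.565, -0, 1.257, -0.02], TCP at [186.213, 544.011, 404.776] pointing down, gripper open.
Joint ranges: [-3.11, 3.11], [-0.84, 2.01], [0.21, 2.61], [-1.34, 4.49], [0.05, 2.63], [-2.56, 2.56]. Speed limits (rad/s): [2.57, 2.57, 3.14, 3.14, 3.14, 3.14].

INTERFACE

Orientations are given as a unit quaternion [w, x, y, z].
In Python, from rig import r gives the robot as it stands. The module is installed in compiled form; this text tells all that it offers.
- The arm moves only by the tool step_arm, never from a script. Its argument "commands" is a list that holds one entry, the list of rows, each a list of 6 numbers: the shift along the tool's x, y, z in m, then the turn, a rotation vector about the tool's x, y, z in degrees. In form: [[[x, y, z, rx, ry, rz], ...]]. A call has 1 to 20 rows; each row shifts and turns the commanded pose from where the row before left it, along the tool's axes as they then stand; what a row does not reach is not made up. A row lasts 1/10 s, in which the tool goes at most 50 mm and 8.59 degrees, less where a joint would pass 70% of its speed; a pose out of reach is approached as far as the arm can. A call is refused whole if a number of a shift passes 0.05 or a number of a turn 8.59, either way. A call with a gripper value outside its range is refused whole. "grip" is the opening in per cent of the stroke, from 0 (shut) to 100 (fully open), set as the call begins (left out, the last holds). The fingers move at their own pace and stop on an object; "newtons" is the grip in N (left out, the last holds). Time passes only in rows, so rows that do not move let the fingers close. It gives the time, the measured TCP pose, the force and the opening at its end, in the units of the state.
- r.get_state(): the state, without advancing time (a new reading comes with each control period).
- r.camera(name): name is "side" or "top"; returns the picture (384x512x3 uint8, blue, green, red); there is no depth.
- r.calibration(name): a dict with "mtx" (3x3 intrinsics, pixels), "D" ([k1, k2, p1, p2, k3] as OpenCV has them; the pictures are not rectified), "world_to_cam" (4x4, takes a point from world to camera coordinates). Camera axes: x right, y up, looking along -z (the intrinsics and any distortion apply to the point x, -y, -z); pixel columns grow to the right and rows downward; lengths in mm; the calibration is good to about 2 mm. A picture is of the moment at which its call begins. calibration takes no time and is no camera call.
- r.finish_job(): hands the job in, once; it reports no verdict.
The state is a dict: "clock": time; "joint_positions": joint angles; "qvel": joint speeds; "joint_efforts": joint torques, N m; "ee_pos": TCP position; "ee_rot": TCP orientation; "ft_force": force on the tool from outside, world axes, zero at the start; "ft_torque": the same for the moment, N m; "opening": finger opening in mm.
Only numpy, scipy, OpenCV 4.12 (cv2) and the standard library are available. Lean on these libraries where they do the work, as an engineer would, in place of code of your own. Each camera call takes 0.05 s, during which the arm holds its last target. There are 200 camera calls.

TASK

Pressurise the hydraulic pipe clamp: with the fingertips press the black plunger of its hand pump down and let it spring up again, over and over, until the orange pressure pin beside it has come fully out, its green end showing, and further strokes no longer raise it. Only push on the plunger: do not pull it up, do not touch the pin, and leave the loose things around the pump where they stand. Finish with the plunger let go and sprung back up.

Things in the scene. Friction and masses are not known exactly. Their poses are not given: they have to be found in the camera images.
- pump: Fixed blue hand pump on a steel plate 110 x 210 x 12 mm (x, y, z); origin under the plate's centre, on the bench; y along its long side, z up. At (0, -55) mm stands the round blue barrel (radius 38 mm, top 107 mm high) with the plunger in its top; at (0, 60) mm the aluminium indicator turret (radius 22 mm, top 75 mm high) with the pin in its top. Its clamp stands beyond the +x side.
- clamp (a point): Middle of the fixed pipe clamp, on the bench, joined to the pump by a brass line; axes as the pump's. It holds an aluminium tube 52 mm thick, 200 mm long, lying along y. Clamp and tube reach 110 mm high, 45 mm either way in x, and from -100 to +100 mm in y. Not handled.
- plunger_top (a point): Centre of the flat top of the black mushroom plunger button, 54 mm across and 15 mm thick, on a rod 18 mm thick; moves with it. At rest it is 145 mm above the bench, pressed home 115 mm.
- plunger (a joint): Plunger stroke in m: 0 at rest (up), 0.030 pressed home (a firm stop), negative if pulled up. It slides straight down; it takes about 13 N to hold at full stroke and about 16 N to push there at 0.1 m/s; its spring lifts it back by itself in about 0.3 s once let go.
- pin (a joint): Rise of the indicator pin in m: 0 fully in, 0.045 fully out; starts between 0 and 0.018. A full down stroke, begun right from the top, raises it about 6 mm in ratchet steps of 3 mm; it stays put while the plunger comes up; short strokes raise it less or not at all. Once fully out it rises no more and the plunger still strokes freely.
- pin_tip (a point): Centre of the top of the indicator pin, 13 mm thick, upright; the top 40 mm are orange, below that it is green. The tip is 77 mm above the bench when fully in and 122 mm when fully out.
- scriber_tin: Loose steel tin, 64 mm across, 85 mm high, with scribers standing in it up to 130 mm high; origin at the centre of its underside.
- tape_measure: Loose black and yellow tape measure, 68 x 36 x 62 mm (x, y, z), standing; origin at the centre of its underside.
- pipe_offcut: Loose aluminium pipe offcut standing on end, 80 mm across, 55 mm high, 4 mm wall; origin at the centre of its underside.

How it is judged:
By the outcome, as a careful person would: the job done as asked, in the order asked, and still so for the second after the job is handed in, with the robot touching nothing.
It also fails if it takes over 51 s, if anything falls off the work surface, if the arm or the gripper's body presses on something with over 40 N, if the wrist force passes 120 N, or if a joint passes its speed limit or range.

## Working session

There is one attempt and no reset: what is moved stays moved. The work goes in short steps, Python scripts to look and compute and a tool call to move; the robot and the scene stay as the last step left them, time stands still between calls to the robot, and variables do not carry over. Pictures are saved under pics/ and viewed, on a budget of 10 in all, crops included, one or two more only if the job needs it, and the job is handed in when it is done.

Besides the shell and the picture viewer there is one more tool, called after "Request:" by a JSON object that holds its "name" and its "arguments", one argument or row to a line. step_arm: Moves the arm, as the interface text tells. Its arguments: {"type":"object","properties":{"commands":{"type":"array"},"grip":{"type":"number"},"newtons":{"type":"number"}},"required":["commands"]}

```bash
mkdir -p pics
cat > h.py <<'E'
import numpy as np,cv2
from rig import r
def cast(cam,uv,z):
    c=r.calibration(cam);M=np.array(c["world_to_cam"])
    p=cv2.undistortPoints(np.array([[uv]],float),np.array(c["mtx"]),np.array(c["D"]))[0,0]
    d=M[:3,:3].T@np.array([p[0],-p[1],-1]);o=-M[:3,:3].T@M[:3,3]
    return o+d*(z-o[2])/d[2]
def proj(cam,P):
    c=r.calibration(cam);M=np.array(c["world_to_cam"])
    q=M[:3,:3]@np.array(P,float)+M[:3,3];q=q*[1,-1,-1]
    return cv2.projectPoints(q[None],np.zeros(3),np.zeros(3),np.array(c["mtx"]),np.array(c["D"]))[0].ravel()
E
python3 - <<'E'
from h import *
a=r.camera("top");b=r.camera("side")
cv2.imwrite("pics/top0.png",a);cv2.imwrite("pics/side0.png",b)
s=r.get_state();print(s)
for n in("top","side"):
    M=np.array(r.calibration(n)["world_to_cam"]);print(-M[:3,:3].T@M[:3,3])
E
```

```text
{'clock': 0.1, 'joint_positions': array([ 1.22097758e+00,  3.20257900e-01,  1.56551594e+00, -7.20262759e-06,
        1.25741932e+00, -1.99972796e-02]), 'qvel': array([ 3.49541114e-04, -1.08151088e-03, -1.90976734e-03,  5.45595348e-04,
        1.98012287e-03, -2.17246359e-05]), 'joint_efforts': array([-2.36720934e-04, -4.13332343e+01, -2.32511508e+01,  7.28691998e-02,
        4.23186645e-02, -4.69581119e-05]), 'ee_pos': array([186.1806562 , 543.88277201, 404.00287965]), 'ee_rot': array([ 4.55007524e-04,  8.13594239e-01,  5.81432519e-01, -6.58322134e-04]), 'ft_force': array([ 1.57612867, -0.31334958, -0.37905446]), 'ft_torque': array([ 0.04209102,  0.04108621, -0.00211199]), 'opening': 91.03658031199375}
[ 433.62679518   65.10955656 1093.81680097]
[401.18480782 651.72126487 865.51210039]
```

View pics/top0.png

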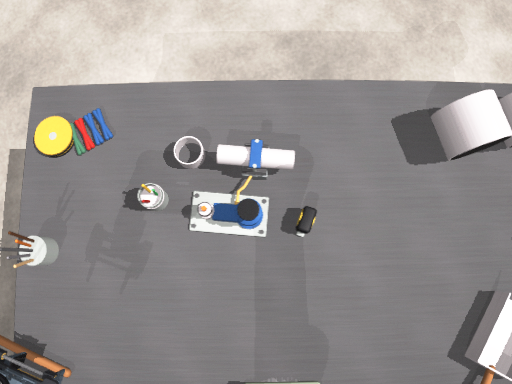

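View pics/side0.png

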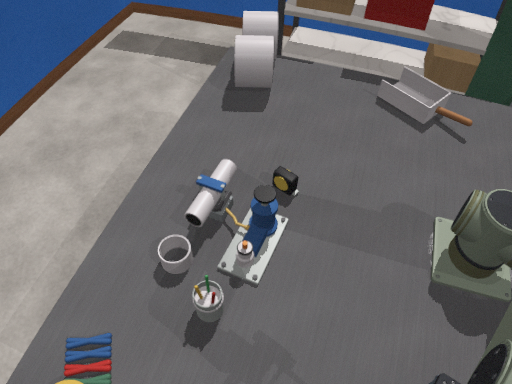

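The top view shows the black plunger at about (248,210), the pin at (206,210) and the clamp above them. The side view shows the plunger at about (264,193) and the pin at (245,243). Next I'll measure both precisely.

```bash
cat >> h.py <<'E'
def blob(img,lo,hi,box):
    u0,v0,u1,v1=box;m=cv2.inRange(cv2.cvtColor(img[v0:v1,u0:u1],cv2.COLOR_BGR2HSV),lo,hi)
    n,l,st,c=cv2.connectedComponentsWithStats(m)
    k=1+np.argmax(st[1:,4]);return c[k]+[u0,v0],st[k]
E
python3 - <<'E'
from h import *
a=cv2.imread("pics/top0.png");b=cv2.imread("pics/side0.png")
ct,s1=blob(a,(0,0,0),(180,255,45),(232,194,266,226))
cs,s2=blob(b,(0,0,0),(180,255,45),(250,182,280,204))
pt,s3=blob(a,(3,120,120),(22,255,255),(196,200,216,220))
ps,s4=blob(b,(3,120,120),(22,255,255),(235,232,256,256))
print(ct,s1,cs,s2,pt,s3,ps,s4)
P=cast("top",ct,145);print("plunger",P,cast("side",cs,145),proj("side",P))
Q=cast("top",pt,85);print("pin",Q,cast("side",ps,85),proj("side",Q))
# plate
m=cv2.inRange(cv2.cvtColor(a,cv2.COLOR_BGR2HSV),(0,0,130),(180,60,255))[185:242,185:275]
l=[]
c=max(cv2.findContours(m,0,2)[0],key=cv2.contourArea);R=cv2.boxPoints(cv2.minAreaRect(c))+[185,185]
W=np.array([cast("top",p,12)[:2] for p in R]);print("plate",W,W.mean(0))
for n,uv,z in(("tin",(151,196),85),("tape",(308,219),62),("offcut",(188,152),55),("clampmid",(256,155),100)):print(n,cast("top",uv,z))
cv2.imwrite("pics/side_z.png",cv2.resize(b[170:300,190:310],None,fx=5,fy=4.6,interpolation=2))
E
```

```text
Traceback (most recent call last):
  File "h.py", line 15, in blob
    k=1+np.argmax(st[1:,4]);return c[k]+[u0,v0],st[k]
        ~~~~~~~~~^^^^^^^^^^
ValueError: attempt to get argmax of an empty sequence
```

Run:
```python
from h import *
a=cv2.imread("pics/top0.png");b=cv2.imread("pics/side0.png")
for im,p in((a,(248,210)),(b,(264,193)),(a,(206,210)),(b,(245,243)),(a,(196,230)),(a,(225,185))):print(im[p[1],p[0]], cv2.cvtColor(im[p[1]:p[1]+1,p[0]:p[0]+1],40).ravel())
def g(im,box,lo,hi):
    try:return blob(im,lo,hi,box)
    except ValueError:print("none",box);return np.array([1.,1]),0
K=((0,0,0),(180,130,62))
O=((3,120,100),(22,255,255))
ct,s1=g(a,(234,196,264,224),*K);cs,s2=g(b,(250,182,280,204),*K)
pt,s3=g(a,(196,200,216,220),*O);ps,s4=g(b,(235,232,256,256),*O)
print(ct,s1,cs,s2,pt,s3,ps,s4)
P=cast("top",ct,145);print("plunger",P,cast("side",cs,145),proj("side",P))
Q=cast("top",pt,85);print("pin",Q,cast("side",ps,85),proj("side",Q))
m=cv2.inRange(cv2.cvtColor(a,cv2.COLOR_BGR2HSV),(0,0,130),(180,60,255))[185:242,185:275]
c=max(cv2.findContours(m,0,2)[0],key=cv2.contourArea);R=cv2.boxPoints(cv2.minAreaRect(c))+[185,185]
W=np.array([cast("top",p,12)[:2] for p in R]);print("plate",W,W.mean(0))
for n,uv,z in(("tin",(151,196),85),("tape",(308,219),62),("offcut",(188,152),55),("clampmid",(256,155),100)):print(n,cast("top",uv,z))
z=np.hstack([cv2.resize(x,(400,500),interpolation=2) for x in(a[185:245,225:273],b[175:275,215:295])])
cv2.imwrite("pics/z.png",z)
```

```text
[64 62 64] [150   8  64]
[78 79 80] [15  6 80]
[230 231 247] [  2  18 247]
[101 162 231] [ 14 144 231]
[218 222 220] [ 45   5 222]
[121 120 122] [165   4 122]
[246.60714286 208.92857143] [  4   3  20  21 224] [272.00925926 194.80555556] [  4   0  26  22 108] [203.25 208.15] [ 5  6  5  5 20] [244.5        244.26666667] [ 8  9  4  8 30]
plunger [547.34447957  84.25636492 145.        ] [529.81521689  83.49157425 145.        ] [264.8154817  193.15008977]
pin [557.66657721 196.61365246  85.        ] [558.62229344 198.32092085  85.        ] [245.12970108 243.78782478]
plate [[477.53616593 260.52768829]
 [620.44738285 250.82496364]
 [598.84063216  24.23903626]
 [457.33173827  38.22662062]] [538.5389798  143.45457721]
tin [590.58267693 333.28897843  85.        ]
tape [528.98780622 -73.93734099  62.        ]
offcut [714.86060855 243.81016119  55.        ]
clampmid [692.30532185  59.89134546 100.        ]
```

View pics/z.png

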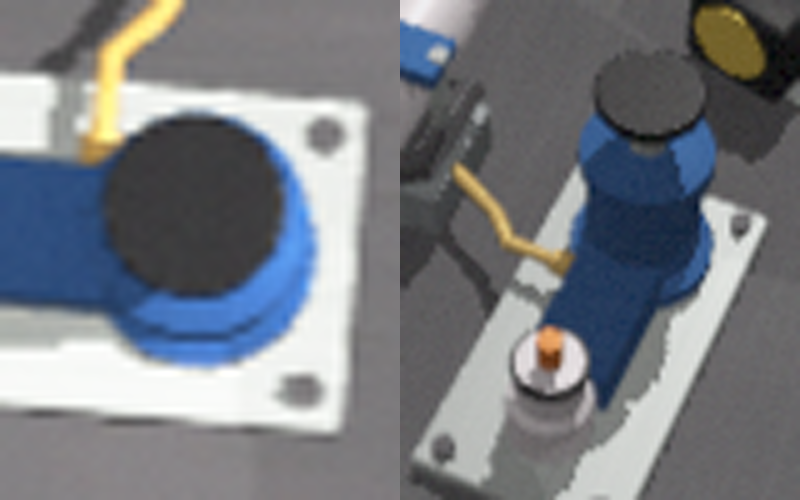

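The plunger is near (547, 83). The pin lies about 113 mm away, against 115 mm expected, and the two views agree. Next I'll shut the jaws and move above the plunger.

Request:
{"name": "step_arm", "arguments": {
  "commands": [
    [[-0.0228,0.035,0,0,0,0],[-0.0228,0.035,0,0,0,0],[-0.0228,0.035,0,0,0,0],[-0.0228,0.035,0,0,0,0],[-0.0228,0.035,0,0,0,0],[-0.0228,0.035,0,0,0,0],[-0.0228,0.035,0,0,0,0],[-0.0228,0.035,0,0,0,0],[-0.0228,0.035,0,0,0,0],[-0.0228,0.035,0,0,0,0],[-0.0228,0.035,0,0,0,0],[-0.0228,0.035,0,0,0,0],[-0.0228,0.035,0,0,0,0],[-0.0228,0.035,0,0,0,0],[0,0,0,0,0,0],[0,0,0,0,0,0]]
  ],
  "grip": 0,
  "newtons": 20
}}

```text
clock: 1.7
ee_pos: [546.6, 82.7, 404.0]
ee_rot: [-0.001, 0.814, 0.581, -0.001]
ft_force: [0.3, -0.1, -0.4]
opening: 0.6
```

Request:
{"name": "step_arm", "arguments": {
  "commands": [
    [[0,0,0.03,0,0,0],[0,0,0.025,0,0,0],[0,0,0,0,0,0]]
  ]
}}

```text
clock: 2.0
ee_pos: [544.5, 84.4, 346.6]
ee_rot: [-0.002, 0.813, 0.582, -0.003]
ft_force: [-0.5, 0.3, 0.5]
opening: 0.7
```

Run:
```python
from h import *
b=r.camera("side");s=r.get_state();print(s["clock"],s["ee_pos"],s["ft_force"])
p=s["ee_pos"]-[0,0,191];print(proj("side",p),proj("side",[546.8,82.5,145]))
cv2.imwrite("pics/side1.png",cv2.resize(b[140:270,205:305],None,fx=4.5,fy=4.5,interpolation=2))
```

```text
2.05 [545.31702862  84.38564236 348.65644402] [ 0.47894126 -0.97233351 -0.0869035 ]
[265.84375355 190.00379502] [265.25529454 192.66416795]
```

View pics/side1.png

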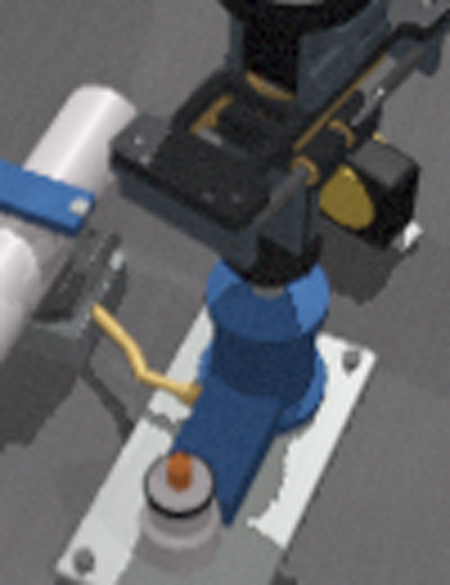

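The side view shows the closed fingertips centred over the button, with the pin at crop (180,470) clear of the gripper. First stroke, watching the force.

Request:
{"name": "step_arm", "arguments": {
  "commands": [
    [[0,0,0.012,0,0,0],[0,0,0.01,0,0,0],[0,0,0.01,0,0,0],[0,0,0.01,0,0,0],[0,0,0,0,0,0],[0,0,0,0,0,0]]
  ]
}}

```text
clock: 2.65
ee_pos: [547.0, 84.0, 309.9]
ee_rot: [0.0, 0.814, 0.581, 0.002]
ft_force: [-1.4, 1.2, 12.2]
opening: 0.3
```

Request:
{"name": "step_arm", "arguments": {
  "commands": [
    [[0,0,0.005,0,0,0],[0,0,0,0,0,0],[0,0,0,0,0,0]]
  ]
}}

```text
clock: 2.95
ee_pos: [546.9, 84.0, 306.0]
ee_rot: [0.001, 0.814, 0.581, 0.003]
ft_force: [-2.5, 1.6, 16.2]
opening: 0.7
```

Request:
{"name": "step_arm", "arguments": {
  "commands": [
    [[0,0,-0.021,0,0,0],[0,0,-0.021,0,0,0],[0,0,0,0,0,0],[0,0,0,0,0,0],[0,0,0,0,0,0],[0,0,0.012,0,0,0],[0,0,0.012,0,0,0],[0,0,0.01,0,0,0],[0,0,0.01,0,0,0],[0,0,0,0,0,0],[0,0,0,0,0,0]]
  ]
}}

```text
clock: 4.05
ee_pos: [546.4, 83.3, 305.8]
ee_rot: [0.001, 0.814, 0.581, 0.002]
ft_force: [-10.1, -1.4, 37.9]
opening: 0.4
```

Run:
```python
from h import *
b=r.camera("side");s=r.get_state();print(s["clock"],s["ee_pos"],s["ft_force"])
cv2.imwrite("pics/side2.png",cv2.resize(b[140:270,205:305],None,fx=4.5,fy=4.5,interpolation=2))
```

```text
4.1 [546.38951366  83.33566488 305.86487289] [-9.21890766 -0.84439138 38.34275236]
```

View pics/side2.png

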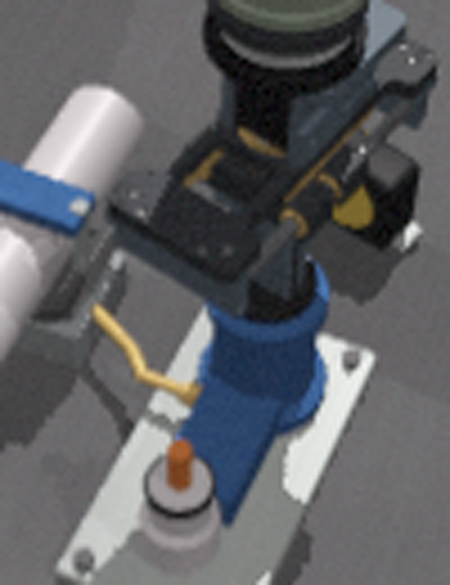

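The plunger is home, with a firm stop at 38 N, and the pin is rising (its tip went from crop row 455 to 442). I'll continue with the bottom of the stroke 1 mm higher.

Request:
{"name": "step_arm", "arguments": {
  "commands": [
    [[0,0,-0.022,0,0,0],[0,0,-0.021,0,0,0],[0,0,0,0,0,0],[0,0,0,0,0,0],[0,0,0.01,0,0,0],[0,0,0.012,0,0,0],[0,0,0.01,0,0,0],[0,0,0.01,0,0,0],[0,0,0,0,0,0],[0,0,0,0,0,0],[0,0,-0.021,0,0,0],[0,0,-0.021,0,0,0],[0,0,0,0,0,0],[0,0,0,0,0,0],[0,0,0.01,0,0,0],[0,0,0.012,0,0,0],[0,0,0.01,0,0,0],[0,0,0.01,0,0,0],[0,0,0,0,0,0],[0,0,0,0,0,0]]
  ]
}}

```text
clock: 6.1
ee_pos: [546.0, 83.3, 305.9]
ee_rot: [0.0, 0.814, 0.581, 0.001]
ft_force: [-9.2, -1.8, 37.1]
opening: 0.8
```

Request:
{"name": "step_arm", "arguments": {
  "commands": [
    [[0,0,-0.021,0,0,0],[0,0,-0.021,0,0,0],[0,0,0,0,0,0],[0,0,0,0,0,0],[0,0,0.01,0,0,0],[0,0,0.012,0,0,0],[0,0,0.01,0,0,0],[0,0,0.01,0,0,0],[0,0,0,0,0,0],[0,0,0,0,0,0],[0,0,-0.021,0,0,0],[0,0,-0.021,0,0,0],[0,0,0,0,0,0],[0,0,0,0,0,0],[0,0,0.01,0,0,0],[0,0,0.012,0,0,0],[0,0,0.01,0,0,0],[0,0,0.01,0,0,0],[0,0,0,0,0,0],[0,0,0,0,0,0]]
  ]
}}

```text
clock: 8.1
ee_pos: [546.0, 83.3, 305.9]
ee_rot: [0.0, 0.814, 0.581, 0.001]
ft_force: [-11.0, -1.4, 36.0]
opening: 0.2
```

Run:
```python
from h import *
b=r.camera("side");s=r.get_state();print(s["clock"],s["ee_pos"],s["ft_force"])
cv2.imwrite("pics/side3.png",cv2.resize(b[140:270,205:305],None,fx=4.5,fy=4.5,interpolation=2))
```

```text
8.15 [546.02952182  83.2877235  305.90087551] [-9.69869604 -1.26623079 36.30586208]
```

View pics/side3.png

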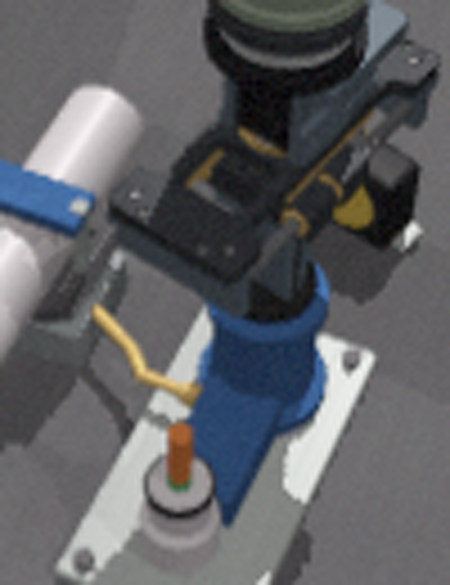

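The pin's tip is at crop row 425, and a thin green band shows at its base, so it is nearly out. I'll make more strokes, measuring the pin tip each time.

```bash
cat > pin.py <<'E'
from h import *
def rep(b):
    h=cv2.cvtColor(b[225:256,236:255],cv2.COLOR_BGR2HSV)
    for n,lo,hi in(("orange",(3,120,90),(22,255,255)),("green",(40,80,40),(90,255,255))):
        m=cv2.inRange(h,lo,hi);v=np.where(m.any(1))[0]+225
        print(n,cv2.countNonZero(m),v.min() if len(v) else None,v.max() if len(v) else None)
if __name__=="__main__":
    import sys
    for _ in range(1):
        b=r.camera("side");rep(b);cv2.imwrite("pics/"+sys.argv[1]+".png",b)
    print(r.get_state()["clock"],r.get_state()["ee_pos"][2],r.get_state()["ft_force"][2])
E
python3 pin.py side4
python3 - <<'E'
from h import *
for z in(77,116,119,122):print(z,proj("side",[557.7,197.5,z]))
E
```

```text
orange 70 225 247
green 2 248 248
8.2 305.89901659500043 36.2837029882205
77 [244.98833433 245.89346039]
116 [245.00311591 236.8652048 ]
119 [245.00429964 236.14424828]
122 [245.0054903  235.41936373]
```

Request:
{"name": "step_arm", "arguments": {
  "commands": [
    [[0,0,-0.021,0,0,0],[0,0,-0.021,0,0,0],[0,0,0,0,0,0],[0,0,0,0,0,0],[0,0,0.01,0,0,0],[0,0,0.012,0,0,0],[0,0,0.01,0,0,0],[0,0,0.01,0,0,0],[0,0,0,0,0,0],[0,0,0,0,0,0]]
  ]
}}

```text
clock: 9.2
ee_pos: [546.1, 83.3, 305.9]
ee_rot: [0.0, 0.814, 0.581, 0.001]
ft_force: [-9.6, -0.7, 36.0]
opening: 0.4
```

```bash
python3 pin.py side5
```

```text
orange 70 225 247
green 2 248 248
9.25 305.89476517446633 36.600912029191896
```

Request:
{"name": "step_arm", "arguments": {
  "commands": [
    [[0,0,-0.021,0,0,0],[0,0,-0.021,0,0,0],[0,0,0,0,0,0],[0,0,0,0,0,0],[0,0,0.01,0,0,0],[0,0,0.012,0,0,0],[0,0,0.01,0,0,0],[0,0,0.01,0,0,0],[0,0,0,0,0,0],[0,0,0,0,0,0]]
  ]
}}

```text
clock: 10.25
ee_pos: [546.0, 83.3, 305.9]
ee_rot: [0.0, 0.814, 0.581, 0.001]
ft_force: [-10.3, -2.2, 36.6]
opening: 0.6
```

```bash
python3 pin.py side6
```

```text
orange 71 225 247
green 2 248 248
10.3 305.8898605500219 35.64148287048613
```

Request:
{"name": "step_arm", "arguments": {
  "commands": [
    [[0,0,-0.021,0,0,0],[0,0,-0.021,0,0,0],[0,0,0,0,0,0],[0,0,0,0,0,0],[0,0,0.01,0,0,0],[0,0,0.012,0,0,0],[0,0,0.01,0,0,0],[0,0,0.01,0,0,0],[0,0,0,0,0,0],[0,0,0,0,0,0]]
  ]
}}

```text
clock: 11.3
ee_pos: [546.0, 83.3, 305.9]
ee_rot: [0.0, 0.814, 0.581, 0.001]
ft_force: [-9.6, -1.2, 36.6]
opening: 0.5
```

```bash
python3 pin.py side7
```

```text
orange 69 225 247
green 2 248 248
11.35 305.8966460658508 36.59073346287869
```

Three further strokes left the pin unchanged. Its tip is at row ~235, against 235.4 predicted for 122 mm. I'll do one last slow stroke with a long pause at the top, then retreat and look.

Request:
{"name": "step_arm", "arguments": {
  "commands": [
    [[0,0,-0.025,0,0,0],[0,0,-0.025,0,0,0],[0,0,0,0,0,0],[0,0,0,0,0,0],[0,0,0,0,0,0],[0,0,0,0,0,0],[0,0,0,0,0,0],[0,0,0,0,0,0],[0,0,0.01,0,0,0],[0,0,0.01,0,0,0],[0,0,0.01,0,0,0],[0,0,0.01,0,0,0],[0,0,0.01,0,0,0],[0,0,0,0,0,0],[0,0,0,0,0,0],[0,0,0,0,0,0]]
  ]
}}

```text
clock: 12.95
ee_pos: [546.3, 83.3, 305.9]
ee_rot: [0.001, 0.814, 0.581, 0.001]
ft_force: [-8.2, -1.0, 28.7]
opening: 0.6
```

```bash
python3 pin.py side8
```

```text
orange 68 225 247
green 3 248 248
13.0 305.93904174122764 28.91690537474966
```

Request:
{"name": "step_arm", "arguments": {
  "commands": [
    [[0,0,-0.02,0,0,0],[0,0,-0.03,0,0,0],[0,0,-0.04,0,0,0],[0,0,-0.04,0,0,0],[0,-0.04,0,0,0,0],[0,-0.04,0,0,0,0],[0,-0.04,0,0,0,0],[0,-0.04,0,0,0,0],[0,0,0,0,0,0],[0,0,0,0,0,0],[0,0,0,0,0,0]]
  ]
}}

```text
clock: 14.1
ee_pos: [395.9, 135.1, 431.4]
ee_rot: [0.0, 0.814, 0.581, 0.0]
ft_force: [0.6, -0.4, 0.0]
opening: 0.3
```

```bash
python3 pin.py side9
python3 - <<'E'
from h import *
a=r.camera("top");b=cv2.imread("pics/side9.png")
cv2.imwrite("pics/fin.png",np.hstack([cv2.resize(b[165:325,155:315],(400,400),interpolation=2),cv2.resize(a[110:270,130:330],(400,400),interpolation=2)]))
E
```

```text
orange 70 225 247
green 3 248 248
14.15 431.40530677900824 -0.274679802338485
```

View pics/fin.png

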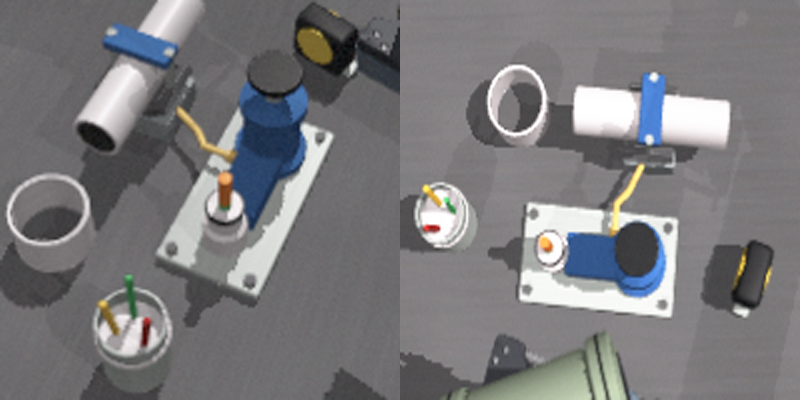

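The plunger is up at left crop (274,75), and the pin is out with its green end showing at left crop (225,205). The loose things are where they were and the arm is clear, so I'll hand in.

```bash
python3 -c "
from rig import r
print(r.finish_job())"
```

```text
the job is handed in; nothing more can be done
None
```

I pressed the plunger with the closed fingertips for ten full strokes and let it spring up each time, until the orange pin was fully out. I then handed the job in at about 14 s, against the 51 s limit.

- **Pin:** its tip measured at image row ~235, against 235.4 predicted for 122 mm. The green end shows as a thin band, and the last four strokes, the final one with a long pause at the top, left it unchanged.
- **Plunger:** the last picture shows it sprung back up.
- **Surroundings:** the tin, tape measure and offcut look undisturbed, judged by eye only. The arm is clear, with the force reading about zero.
- **Forces:** the largest wrist force in the readings, all taken at stroke ends, was about 38 N vertical (about 40 N with the sideways part). It came from the fingertips holding the plunger at its stop.
- **Short first stroke:** the first push stopped about 4 mm short, so I finished it in a second small push.
- **Measurement faults:** my first colour masks missed the button in the top picture and mis-centred it in the side picture, so I took its position from the enlarged pictures, where both views agreed. The orange mask's top edge was cut off by the brass fitting, so I read the tip row from the picture instead.

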